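# Back off the scroll chuck's knurled ring by two turns

### The job

Open the small bench chuck by rolling a fingertip along the outside of its knurled ring, counter-clockwise seen from above, until the stud on the ring has come round to the arrow on the chuck's face for the second time; stop with the stud lined up with the arrow and move clear. The ring is only stroked: pinch and lift nothing, leave the brass sleeve standing between the jaws, and do not disturb the spare sleeve, the bottle or the screwdriver.

Things in the scene. Friction and masses are not known exactly. Their poses are not given: they have to be found in the camera images.
- chuck: Chuck bolted to the table. Origin: centre of the underside of its square 130 x 130 x 12 mm base plate, on the table; z up along the chuck's axis; +x points to the arrow. Above the plate a column of 86 mm diameter up to 34 mm, then the knurled ring from 34 to 58 mm, then the fixed round face (68 mm diameter, top at 60 mm) with three jaws, up to 70 mm.
- ring (a joint): Angle (rad) of the knurled steel ring: 0 when tight, growing counter-clockwise seen from above; one full turn is 6.283 and opens the jaws by 3 mm each. It starts at 0.3 to 2.0 (stud just past the arrow), so the stud is back at the arrow for the first time at 6.283, the second at 12.566; the ring's limit is 18.85. Friction about 0.1 N m (2 N at the rim), no spring, and stays where it is left.
- ring_axis (a point): Point on the ring's axis at the middle of the ring's height, 46 mm above the table; it is fixed. The ring is 100 mm in diameter over its 36 upright ribs (4 mm wide, standing 2.5 mm out of the 95 mm body, about 8 mm apart) and is 24 mm high.
- index (a point): Top of the dark round stud (9 mm wide, 2 mm high, 41 mm from the axis) on the ring's upper side; it turns with the ring.
- pointer (a point): Tip of the fixed dark arrow (16 mm long, pointing outward) on the chuck's face, 34 mm from the axis, 60 mm above the table.
- sleeve: Loose brass sleeve, 16 mm outside diameter, 16 mm high, standing on the chuck's face between the jaws (top 76 mm above the table). Origin: centre of its underside, z up. Stays there.
- spare: Loose brass sleeve, 20 mm outside diameter, 18 mm high, standing on the table 118 to 130 mm from the chuck's axis. Origin: centre of its underside. To be left alone.
- bottle: Amber bottle, 48 mm diameter, 110 mm high, standing on the table to the left. Origin: centre of its underside. To be left alone.
- screwdriver: Screwdriver 170 mm long lying on the table to the right, along its x axis. Origin: under the middle of it. To be left alone.

How it is judged:
By the outcome, as a careful person would: the job done as asked, in the order asked, and still so for the second after the job is handed in, with the robot touching nothing.
It also fails if it takes over 58 s, if anything falls off the work surface, if the arm or the gripper's body presses on something with over 40 N, if the wrist force passes 120 N, or if a joint passes its speed limit or range.

### The arm

A 7-joint arm with a two-finger parallel gripper is mounted at the origin on the work surface. World frame = base frame: x ahead of the robot, y to its left, z up, the work surface at z = 0. Lengths are in m, angles in rad, forces in N, time in s.
With the tool pointing down it reaches from about 0.425 to 0.975 m from the base axis. Payload 16.7 kg.
Tool frame: the origin (TCP) lies at the very end of the fingers, on their centre line; the grasp point (between the pads) lies 19 mm behind it; z points along the fingers, y is the line along which they close (so a half turn about z gives the same grasp; the last joint's range is limited). The gripper opens to 85 mm and grips with 20 to 120 N. Pads are 22 mm wide; open, the fingers measure 114 mm over their backs; the gripper's body (76 mm by 85 mm) begins 54 mm behind the grasp point. The pads swing forward as they close: fully open they stand 13 mm farther back than shut.
Start: joints at [0.957, 0.426, 0.074, 1.606, -0.034, 1.111, -0.067], TCP at [0.303, -0.603, 0.231] pointing down, gripper open.
Joint ranges: [-2.85, 2.85], [-0.5, 2.14], [-1.23, 1.37], [0.21, 2.46], [-1.02, 4.16], [0.16, 2.05], [-2.73, 2.73]. Speed limits (rad/s): [1.89, 1.89, 2.39, 2.39, 3.01, 3.01, 3.01].

### API

Orientations are given as a 3x3 rotation matrix whose columns are the frame's x, y, z axes.
In Python, from rig import robot gives the robot as it stands. Calls block until the motion is done:
- robot.move_ptp(position, orientation): joint-space move of the TCP to a pose.
- robot.movel(position, velocity=0.15, rot=None, threshold=None): straight line of the TCP; rot=None keeps the orientation; velocity is the mean speed in m/s. With threshold (N) it stops when the force on the tool has changed by that much, and returns True; else False.
- robot.move_joints(angles): joint-space move.
- robot.grip(opening, effort=None): finger opening in m; effort is the grip in N (None keeps the last); returns when the fingers have stopped.
- robot.sleep(seconds).
- robot.solve_ik(position, orientation): joint angles nearest the present ones, or None.
- robot.get_state(): the state.
- robot.camera(name): name is "scene" or "side" or "wrist"; returns (picture, depth): 400x640x3 uint8, blue, green, red; 400x640 float32, m along the optical axis (not along the pixel's ray), 0 where there is no reading.
- robot.camera_info(name): a dict with "intrinsics" (3x3 intrinsics, pixels), "view" (4x4, takes a point from world to camera coordinates). Camera axes: x right, y down, z forward; pixel columns grow to the right and rows downward; lengths in m; the calibration is good to about 2 mm. A picture is of the moment at which its call begins: read the wrist's pose just before it. camera_info takes no time and is no camera call; for the wrist camera it gives the pose at the moment of the call.
A pose or a line that the arm cannot do raises robot.IKError and nothing moves.
- robot.finish_job(): hands the job in; it is judged then, once.
The state is a dict: "t": time; "q": joint angles; "joint_velocities": joint speeds; "tau": joint torques, N m; "tool_pos": TCP position; "ee_rot": TCP orientation; "contact_force": force on the tool from outside, world axes, zero at the start; "ft_torque": the same for the moment, N m; "width": finger opening in m; "finger_force": force on a finger pad.
Only numpy, scipy, OpenCV 4.12 (cv2) and the standard library are available. Lean on these libraries where they do the work, as an engineer would, in place of code of your own. Each camera call takes 0.05 s, during which the arm holds its last target. There are 200 camera calls.

## Working session

There is one attempt and no reset: what is moved stays moved. The work goes in short steps, each a Python script; the robot and the scene stay as the last script left them, time stands still between calls to the robot, and variables do not carry over. Pictures are saved under pics/ and viewed, at most 10 in all, crops included, and the job is handed in when it is done.

```bash
ls; mkdir -p pics; python3 - <<'E'
from rig import robot
import cv2,numpy as np
for n in("scene","side"):
    p,d=robot.camera(n); cv2.imwrite(f"pics/{n}0.png",p); np.save(f"pics/{n}0.npy",d)
    i=robot.camera_info(n); print(n,np.round(i["intrinsics"],1).tolist(),np.round(i["view"],3).tolist())
s=robot.get_state(); print(s["t"],s["tool_pos"],np.round(s["ee_rot"],3).tolist(),s["width"])
E
```

```text
pics
scene [[432.1, 0.0, 317.7], [0.0, 432.1, 198.7], [0.0, 0.0, 1.0]] [[-0.808, 0.589, 0.007, 0.475], [0.415, 0.579, -0.702, -0.179], [-0.417, -0.564, -0.712, 1.177], [0.0, 0.0, 0.0, 1.0]]
side [[381.8, 0.0, 316.5], [0.0, 381.8, 203.5], [0.0, 0.0, 1.0]] [[0.964, -0.266, -0.014, -0.566], [-0.156, -0.523, -0.838, 0.16], [0.216, 0.81, -0.546, 0.721], [0.0, 0.0, 0.0, 1.0]]
0.1 [ 0.30235167 -0.60308727  0.23068172] [[0.894, 0.448, -0.001], [0.448, -0.894, 0.001], [-0.0, -0.001, -1.0]] 0.08532263211254429
```

View pics/scene0.png

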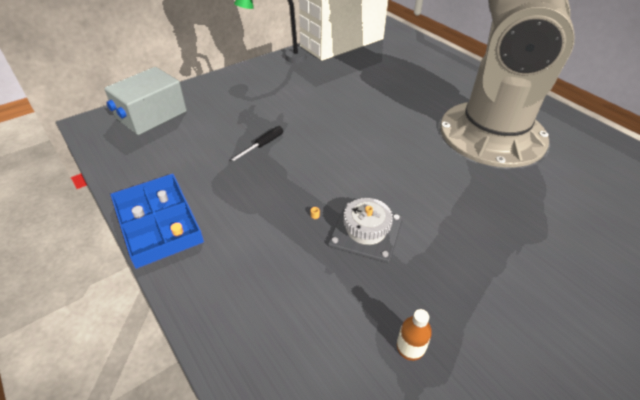

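View pics/side0.png

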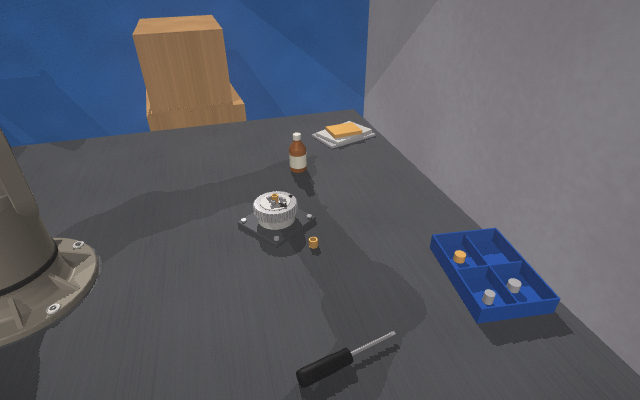

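The scene view shows the chuck's ring top near (368,206), the spare near (315,213), the bottle near (414,340) and the screwdriver near (258,144). The side view has the ring top near (275,203) and the bottle at (298,155). Next I'll work out rough positions and look from above.

```bash
cat > h.py <<'E'
from rig import robot
import cv2,numpy as np
def ray(info,u,v,z):
    K=info["intrinsics"];V=np.array(info["view"]);R=V[:3,:3];c=-R.T@V[:3,3]
    d=R.T@np.linalg.inv(K)@[u,v,1]; return c+d*(z-c[2])/d[2]
def proj(info,P):
    V=np.array(info["view"]);p=V[:3,:3]@P+V[:3,3];q=np.array(info["intrinsics"])@p;return q[:2]/q[2]
E
python3 - <<'E'
from h import *
a=robot.camera_info("scene");b=robot.camera_info("side")
for n,i,u,v,z in [("chuck",a,368,206,.06),("chuck",b,275,203,.06),("spare",a,315,213,.009),("spare",b,313,243,.009),("bottle",a,412,352,.01),("bottle",b,298,170,.01)]:
    print(n,ray(i,u,v,z).round(3))
c=(ray(a,368,206,.06)+ray(b,275,203,.06))/2
R=np.array([[1,0,0],[0,-1,0],[0,0,-1.]])
for yaw in (0,.8,-.8,1.57,-1.57):
    cy,sy=np.cos(yaw),np.sin(yaw);Rz=np.array([[cy,-sy,0],[sy,cy,0],[0,0,1]])
    q=[robot.solve_ik([c[0]+.066*np.cos(t),c[1]+.066*np.sin(t),.04],Rz@R) for t in np.arange(0,6.2,1.57)]
    print(yaw,[None if k is None else np.round(k,2).tolist() for k in q])
robot.move_ptp([c[0]-.07,c[1],.30],R)
robot.grip(0)
i=robot.camera_info("wrist");p,d=robot.camera("wrist");cv2.imwrite("pics/w0.png",p);np.savez("pics/w0.npz",K=i["intrinsics"],V=i["view"])
s=robot.get_state();print(s["t"],s["tool_pos"],s["q"].round(2) if hasattr(s["q"],"round") else s["q"],s["contact_force"])
V=np.array(i["view"]);print((-V[:3,:3].T@V[:3,3]).round(3))
E
```

```text
chuck [0.497 0.051 0.06 ]
chuck [0.509 0.06  0.06 ]
spare [ 0.57  -0.035  0.009]
spare [ 0.569 -0.038  0.009]
bottle [0.624 0.32  0.01 ]
bottle [0.613 0.288 0.01 ]
0 [[-0.03, 0.51, -0.22, 1.97, 0.17, 0.68, -1.93], [-0.03, 0.46, -0.4, 2.08, 0.3, 0.65, -2.2], [0.06, 0.37, -0.39, 2.25, 0.26, 0.56, -2.09], [0.05, 0.42, -0.19, 2.13, 0.14, 0.6, -1.81]]
0.8 [[0.06, 0.52, -0.34, 1.97, 0.26, 0.7, -1.21], [0.08, 0.49, -0.53, 2.08, 0.39, 0.67, -1.48], [0.16, 0.38, -0.5, 2.24, 0.33, 0.58, -1.36], [0.16, 0.44, -0.32, 2.12, 0.23, 0.62, -1.09]]
-0.8 [[-0.17, 0.5, -0.04, 1.98, 0.03, 0.66, -2.61], [-1.0, 0.6, 0.82, 2.14, -0.7, 0.7, -2.07], [-0.95, 0.48, 0.83, 2.3, -0.65, 0.6, -1.99], [-0.08, 0.42, -0.04, 2.13, 0.03, 0.59, -2.5]]
1.57 [[0.18, 0.55, -0.49, 1.96, 0.38, 0.73, -0.54], [0.11, 0.5, -0.58, 2.08, 0.43, 0.68, -0.75], [0.23, 0.4, -0.58, 2.24, 0.39, 0.6, -0.64], [0.26, 0.45, -0.44, 2.11, 0.32, 0.64, -0.4]]
-1.57 [[0.56, 0.75, -1.03, 1.94, 0.81, 0.94, 2.26], [0.45, 0.67, -1.03, 2.06, 0.77, 0.86, 2.11], [0.59, 0.55, -1.03, 2.22, 0.72, 0.75, 2.21], [-0.87, 0.68, 1.01, 2.18, -0.88, 0.77, -2.41]]
3.3167 [0.43294555 0.05569173 0.29999971] [ 0.28 -0.01 -0.55  1.99 -0.01  1.16 -1.83] [0.25641924 0.48781361 0.10957629]
[0.506 0.056 0.442]
```

View pics/w0.png

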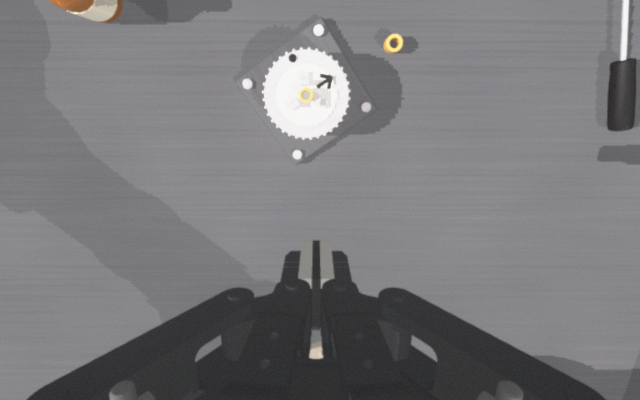

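The wrist view shows the ring centred near (306,93), spanning columns 262–351 and rows 47–139. The arrow tip is at (331,76), the stud at (292,58), the spare at (394,43) and the closed fingertips at (317,245). I'll enlarge a crop to get the geometry.

```bash
python3 - <<'E'
from h import *
p=cv2.imread("pics/w0.png");cv2.imwrite("pics/w0c.png",cv2.resize(p[35:150,235:425],None,fx=4,fy=4,interpolation=cv2.INTER_CUBIC))
z=np.load("pics/w0.npz");i=dict(intrinsics=z["K"],view=z["V"]);print(z["V"].round(3).tolist(),z["K"][0,0])
P=lambda u,v,h:ray(i,u,v,h)
e=[P(262,93,.058),P(351,93,.058),P(306,47,.058),P(306,139,.058)];print(np.round(e,4))
c=(e[0]+e[1]+e[2]+e[3])/4;print(c)
a=P(331.5,76,.06)-c;s=P(292,58,.06)-c;print(np.hypot(*a[:2]),np.hypot(*s[:2]),np.arctan2(a[1],a[0]),np.arctan2(s[1],s[0]))
b=[P(248,84,.012),P(319,30,.012),P(366,107,.012),P(297,155,.012)];print(np.round(b,4),np.mean(b,0))
print(P(394,43,.018))
E
```

```text
[[-0.001, -1.0, 0.001, 0.056], [-0.958, 0.001, 0.287, 0.358], [-0.287, -0.0, -0.958, 0.569], [0.0, 0.0, 0.0, 1.0]] 328.3038131945196
[[0.5126 0.1155 0.058 ]
 [0.5125 0.0163 0.058 ]
 [0.5596 0.066  0.058 ]
 [0.4617 0.0669 0.058 ]]
[0.51159989 0.06619489 0.058     ]
0.03349365926696012 0.03980874171268613 -0.9815999104471596 0.3855012616209188
[[ 0.524   0.1395  0.012 ]
 [ 0.5845  0.0517  0.012 ]
 [ 0.4964 -0.0079  0.012 ]
 [ 0.4355  0.0803  0.012 ]] [0.51007909 0.06590094 0.012     ]
[ 0.56945061 -0.03698784  0.018     ]
```

View pics/w0c.png

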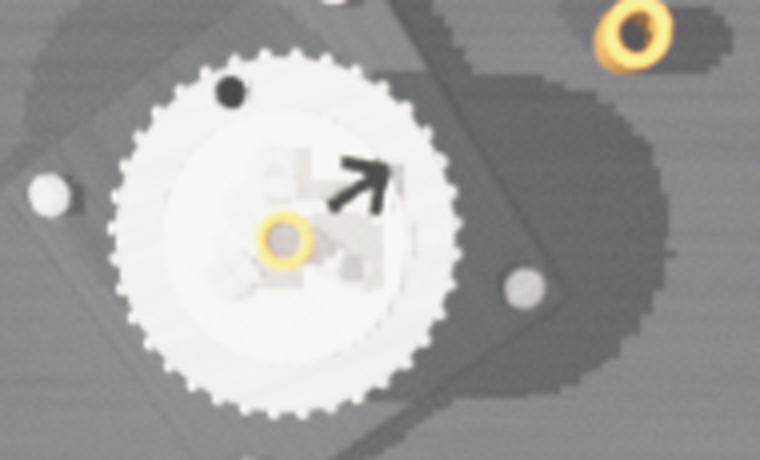

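Centre ≈ (0.511, 0.066), arrow direction −0.98 rad, and the ring starts at ≈ 1.37 rad, so it has about 11.2 rad to go. I'll touch from the −y side with the closed fingertip and make a first short roll under force control.

```bash
cat > roll.py <<'E'
from h import *
import json
C=np.array([.511,.066]);RR=.050;HX,HY=.007,.011;Z=.040;ARW=-.982
R=np.array([[0,1,0],[1,0,0],[0,0,-1.]])
def path(s):  # finger-centre offset and outward normal; s=0 at middle of -y face, travelling CCW
    q=np.pi/2*RR; L=4*q+4*HX+4*HY; s=(s+HX)%L
    cor=[(HX,-HY),(HX,HY),(-HX,HY),(-HX,-HY)]; ln=[2*HX,2*HY]*2
    for k in range(4):
        a=-np.pi/2+k*np.pi/2; n=np.array([np.cos(a),np.sin(a)]); t=np.array([-n[1],n[0]])
        if s<ln[k]: return np.array(cor[k])+RR*n-t*(ln[k]-s),n
        s-=ln[k]
        if s<q:
            a+=s/RR; n=np.array([np.cos(a),np.sin(a)]); return np.array(cor[k])+RR*n,n
        s-=q
def force(n): return float(np.dot(robot.get_state()["contact_force"][:2],n))
def pose(s,d):
    o,n=path(s); return [*(C+o-d*n),Z],n
def roll(s,d,length,step=.005,v=.06,F0=9,log=6):
    k=0;end=s+length
    while s<end-1e-6:
        s=min(s+step,end); p,n=pose(s,d); robot.movel(p,velocity=v); f=force(n)
        d+=np.clip((F0-f)*1e-4,-.0008,.0008); k+=1
        if k%log==0: print(f"s={s:.3f} d={d*1e3:.2f}mm F={f:.1f}")
    json.dump([s,d],open("st.json","w")); return s,d
def snap(name):
    i=robot.camera_info("wrist");p,_=robot.camera("wrist");cv2.imwrite(f"pics/{name}.png",p)
    pickle.dump(i,open(f"pics/{name}.pkl","wb"));return i,p
import pickle
def stud(i,p,show=0):  # dark blob on the ring's upper annulus
    th=np.arange(-np.pi,np.pi,.01);rs=np.arange(.039,.0435,.001);out=[]
    g=cv2.cvtColor(p,cv2.COLOR_BGR2GRAY).astype(np.float32)
    T,Q=np.meshgrid(th,rs); uv=np.array([[proj(i,np.array([C[0]+r*np.cos(t),C[1]+r*np.sin(t),.060])) for t in th] for r in rs],np.float32)
    return th,cv2.remap(g,uv[...,0],uv[...,1],cv2.INTER_LINEAR,borderValue=255).mean(0)
E
python3 - <<'E'
from roll import *
robot.move_ptp([C[0],C[1]-.09,.12],R)
robot.movel([C[0],C[1]-.09,Z],velocity=.15)
hit=robot.movel([C[0],C[1]-.05,Z],velocity=.03,threshold=4)
s=robot.get_state();print(hit,s["tool_pos"],s["contact_force"],s["t"])
d=(C[1]-RR-HY)-s["tool_pos"][1]; d=-d
print("d",d)
p,n=pose(0,d+.001);robot.movel(p,velocity=.03);print(force(n),robot.get_state()["tool_pos"],robot.get_state()["contact_force"])
i,im=snap("w1");robot_t=robot.get_state()["t"]
s,d=roll(0,d+.001,.04,log=1)
print(robot_t,robot.get_state()["t"])
i,im=snap("w2");th,g=stud(i,im);print(th[g.argmin()],g.min())
E
```

```text
True [0.51081179 0.00594996 0.03981661] [ 0.1644079  -1.9656457   1.44014033] 6.375
d 0.0009499591909217847
7.535634998689293 [0.51081657 0.00605465 0.03986906] [ 0.29947966 -7.535635   -0.08384498]
s=0.005 d=2.05mm F=8.0
s=0.010 d=2.32mm F=6.3
s=0.015 d=2.58mm F=6.4
s=0.020 d=2.85mm F=6.3
s=0.025 d=3.21mm F=5.4
s=0.030 d=3.42mm F=6.9
s=0.035 d=3.52mm F=8.0
s=0.040 d=3.39mm F=10.3
6.675 8.675
1.2084073464101142 61.594337
```

```bash
python3 - <<'E'
import cv2,numpy as np
cv2.imwrite("pics/w12.png",np.hstack([cv2.resize(cv2.imread(f"pics/w{k}.png"),(400,250)) for k in (1,2)]))
E
```

```text
(no output)
```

View pics/w12.png

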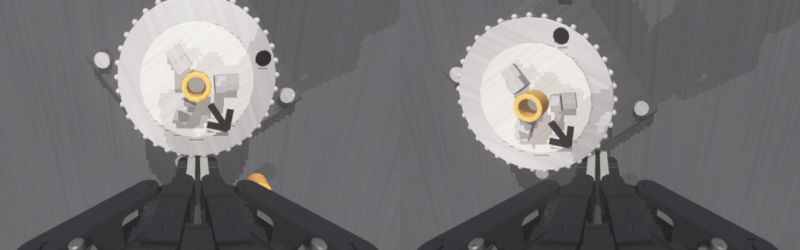

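It works. In the left image the stud is at (263,58). In the right it is at (561,36), about 0.82 rad further CCW after a 40 mm stroke, so there's no slip. I'll carry on with larger steps, checking progress as I go.

```bash
python3 - <<'E'
from roll import *
s,d=json.load(open("st.json"))
for k in range(3):
    s,d=roll(s,d,.08,step=.01,v=.08,log=2)
    i,im=snap(f"w3{k}");th,g=stud(i,im);print("stud",th[g.argmin()],g.min(),"pred",(.3855+s/.05+3.14159)%6.2832-3.14159,"t",robot.get_state()["t"],"f",robot.get_state()["contact_force"].round(1))
E
```

```text
s=0.060 d=2.70mm F=11.6
s=0.080 d=1.10mm F=22.1
s=0.100 d=-0.50mm F=24.2
s=0.120 d=-0.58mm F=5.8
stud -0.9115926535898407 49.27012 pred 2.7855 t 10.9417 f [4.5 4.7 0.9]
s=0.140 d=0.77mm F=1.3
s=0.160 d=2.37mm F=0.1
s=0.180 d=2.80mm F=10.9
s=0.200 d=1.62mm F=12.8
stud 1.6084073464101056 54.724022 pred -1.8977000000000004 t 13.1667 f [-4.1 11.6  0.1]
s=0.220 d=1.95mm F=6.1
s=0.240 d=1.91mm F=11.6
s=0.260 d=0.32mm F=22.1
s=0.280 d=-1.28mm F=29.6
stud -1.791592653589822 45.31719 pred -0.29770000000000074 t 15.375 f [-29.8   2.2  19.4]
```

```bash
python3 - <<'E'
import cv2,numpy as np
from h import robot
cv2.imwrite("pics/w3.png",np.vstack([np.hstack([cv2.resize(cv2.imread(f"pics/w3{k}.png"),(400,250)) for k in (0,1)]),np.hstack([cv2.resize(cv2.imread(f"pics/w32.png"),(400,250)),np.zeros((250,400,3),np.uint8)])]))
s=robot.get_state();print(s["tool_pos"],s["contact_force"],s["ft_torque"],s["ee_rot"].round(3).tolist(),s["t"])
E
```

```text
[0.44860427 0.07422533 0.03890761] [-29.75048485   2.23498153  19.35267686] [ 0.31923728  5.87968656 -0.00715262] [[-0.0, 1.0, -0.01], [1.0, 0.0, -0.004], [-0.004, -0.01, -1.0]] 15.375
```

View pics/w3.png

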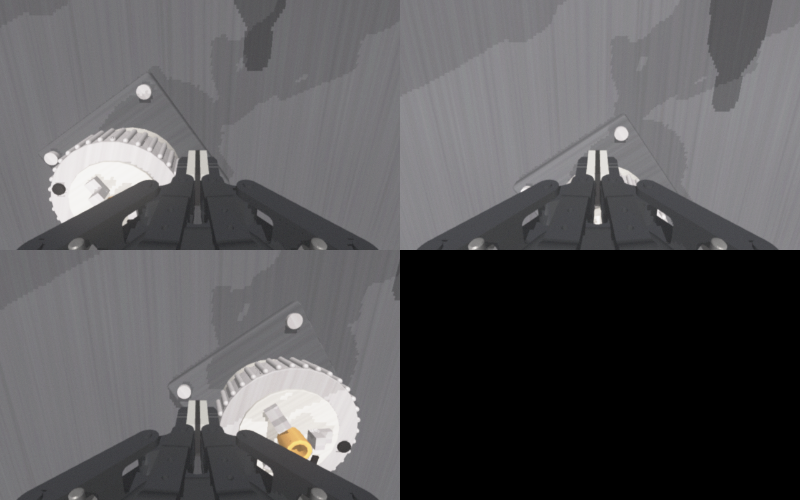

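The third frame shows the stud at (344,447), about −0.3 rad. That matches the no-slip prediction, so the ring is at about 6.97 rad. The finger is thicker in x than I modelled (29 N there). I'll back off, raise the tip a little, fix the model, and roll on to just short of the goal.

```bash
sed -i 's/HX,HY=.007,.011;Z=.040/HX,HY=.010,.009;Z=.044/' roll.py; python3 - <<'E'
from roll import *
x=robot.get_state()["tool_pos"]
robot.movel([x[0]-.008,x[1],x[2]],velocity=.05);robot.movel([x[0]-.008,x[1],Z],velocity=.05,rot=R)
ss=np.linspace(0,.4,2000);s=ss[np.argmin([np.linalg.norm(path(k)[0]-(x[:2]-C)) for k in ss])]
p,n=pose(s,-.002);robot.movel(p,velocity=.05)
f0=force(n)
hit=robot.movel(pose(s,.004)[0],velocity=.03,threshold=4);o=robot.get_state()["tool_pos"][:2]-C
d=float(np.dot(path(s)[0]-o,n))+.001;print("s",s,"d",d,f0,hit,robot.get_state()["contact_force"])
rolled=.28
while rolled<.525:
    L=min(.06,.53-rolled);s,d=roll(s,d,L,step=.0075,v=.07,log=2);rolled+=L
    i,im=snap(f"w4{int(rolled*1000)}");print("rolled",rolled,"t",robot.get_state()["t"],robot.get_state()["contact_force"].round(1))
o,n=path(s);p,_=pose(s,-.02);robot.movel(p,velocity=.1);p[2]=.15;robot.movel(p,velocity=.2)
robot.move_ptp([C[0],C[1]-.09,.16],R)
i,im=snap("w5");print(robot.get_state()["t"])
E
```

```text
s 0.28434217108554277 d -0.001807469996985605 7.491457166696271 True [-8.20512251 -1.00300271  5.78564418]
s=0.299 d=-1.54mm F=6.2
s=0.314 d=-0.16mm F=1.0
s=0.329 d=1.42mm F=1.2
s=0.344 d=3.02mm F=-0.3
rolled 0.34 t 18.6583 [-0.7 -0.7 -0.1]
s=0.359 d=3.99mm F=6.6
s=0.374 d=3.17mm F=14.4
s=0.389 d=1.57mm F=18.5
s=0.404 d=1.42mm F=8.5
rolled 0.4 t 20.7333 [ 4.5 -7.2 -4.2]
s=0.419 d=2.60mm F=1.4
s=0.434 d=3.48mm F=5.9
s=0.449 d=3.95mm F=7.0
s=0.464 d=3.44mm F=13.6
rolled 0.46 t 22.7833 [12.5 -3.3 -4.3]
s=0.479 d=2.13mm F=16.0
s=0.494 d=1.23mm F=11.0
s=0.509 d=1.99mm F=3.6
s=0.524 d=2.65mm F=6.0
rolled 0.52 t 24.8667 [2.3 6.  2.3]
s=0.534 d=3.24mm F=6.5
rolled 0.53 t 25.4167 [4.4 4.5 0.1]
27.2167
```

View pics/w5.png

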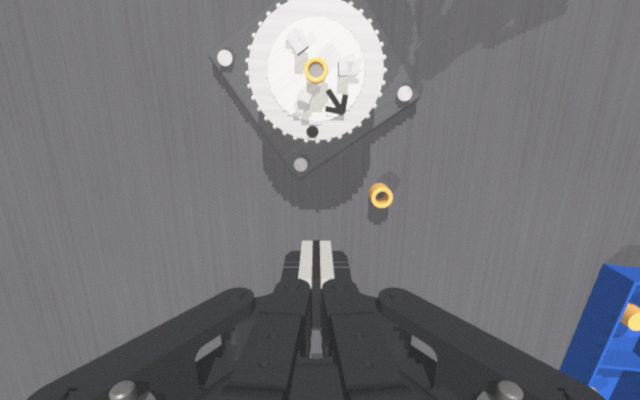

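The stud is at (312,131), the arrow tip at (342,113) and the sleeve still stands at (316,70). About 0.6 rad is left before the second arrival, as predicted. I'll take the remainder in two strokes from the −y side.

```bash
cat >> roll.py <<'E'
def ang(i,su,au):
    a=ray(i,*au,.060)[:2]-C; s=ray(i,*su,.060)[:2]-C
    print("r",np.hypot(*a),np.hypot(*s)); return np.arctan2(*a[::-1]),np.arctan2(*s[::-1])
def press(s):
    p,n=pose(s,-.03);p[2]=.15
    if robot.get_state()["tool_pos"][2]>.1: robot.movel(p,velocity=.2);p[2]=Z;robot.movel(p,velocity=.15)
    robot.movel(pose(s,-.004)[0],velocity=.08)
    robot.movel(pose(s,.006)[0],velocity=.03,threshold=4)
    return float(np.dot(path(s)[0]-(robot.get_state()["tool_pos"][:2]-C),n))+.001
E
python3 - <<'E'
from roll import *
i=pickle.load(open("pics/w5.pkl","rb"));print(ang(i,(312.5,131.5),(343,114)))
s=-.009;d=press(s);print(d);s,d=roll(s,d,.022,step=.0055,v=.05,log=1)
p,n=pose(s,-.012);robot.movel(p,velocity=.1);robot.movel([C[0],C[1]-.075,.16],velocity=.2,rot=R)
i,im=snap("w6");cv2.imwrite("pics/w6c.png",cv2.resize(im[0:150,230:400],None,fx=4,fy=4,interpolation=cv2.INTER_CUBIC));print(robot.get_state()["t"])
E
```

```text
r 0.033743368108944016 0.0400892255965414
(np.float64(-0.9652802809967794), np.float64(-1.6358999269446184))
0.00042322432316719335
s=-0.003 d=0.56mm F=7.7
s=0.002 d=0.60mm F=8.6
s=0.007 d=0.83mm F=6.7
s=0.013 d=1.19mm F=5.4
31.1667
```

View pics/w6c.png

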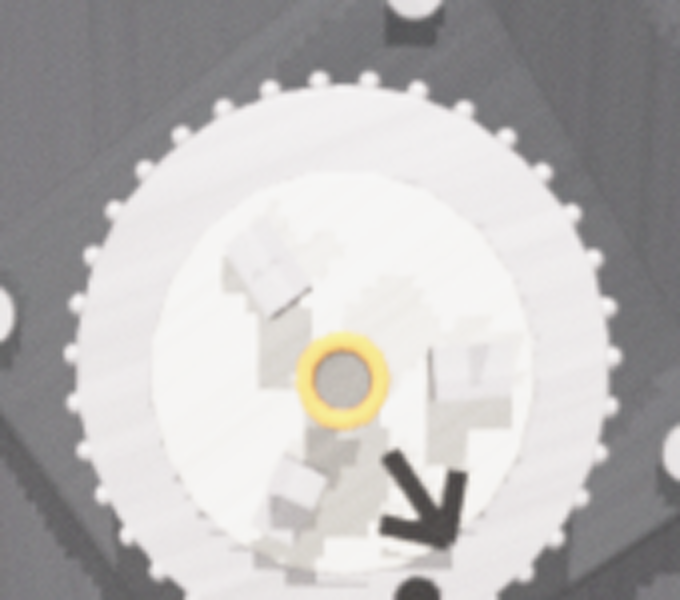

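The arrow tip is at crop (453,547), i.e. pixel (343,137). The stud is at crop (417,598), i.e. pixel (334,150), so it's a bit short. I'll measure it by blob.

```bash
cat >> roll.py <<'E'
def blob(i,im,guess):
    g=cv2.cvtColor(im,cv2.COLOR_BGR2GRAY); n,l,st,ce=cv2.connectedComponentsWithStats((g<95).astype(np.uint8))
    ks=[k for k in range(1,n) if 15<st[k,4]<400]; k=min(ks,key=lambda k:np.hypot(*(ce[k]-guess)));print("blob",ce[k],st[k]);return ce[k]
E
python3 - <<'E'
from roll import *
i=pickle.load(open("pics/w6.pkl","rb"));im=cv2.imread("pics/w6.png")
b=blob(i,im,(334,151));a=ang(i,b,(343.3,137));print(a,a[0]-a[1])
ar=blob(i,im,(337,128));v=ray(i,*ar,.06)[:2]-C;print(np.arctan2(v[1],v[0]))
i=pickle.load(open("pics/w5.pkl","rb"));im=cv2.imread("pics/w5.png")
print(ang(i,blob(i,im,(312,131)),blob(i,im,(338,105))))
E
```

```text
blob [334.         149.61842105] [330 145   9  10  76]
r 0.034796182797165634 0.040001075660677086
(np.float64(-0.9630008217817273), np.float64(-1.2332941863163505)) 0.27029336453462316
blob [336.34972678 126.76502732] [326 114  20  23 183]
-0.9661207459841099
blob [312.125 131.5  ] [308 127  10  10  80]
blob [337.02941176 103.93627451] [326  90  21  24 204]
r 0.025569813742399486 0.04010735872513449
(np.float64(-0.9520533321505331), np.float64(-1.642657474103883))
```

```bash
python3 - <<'E'
from roll import *
s=-.009;d=press(s);s,d=roll(s,d,.014,step=.0047,v=.05,log=1)
p,n=pose(s,-.015);robot.movel(p,velocity=.1);robot.movel([C[0],C[1]-.095,.16],velocity=.2,rot=R)
i,im=snap("w7");cv2.imwrite("pics/w7c.png",cv2.resize(im[20:150,240:410],None,fx=4,fy=4,interpolation=cv2.INTER_CUBIC));print(robot.get_state()["t"])
blob(i,im,(343,115));b=blob(i,im,(347,120));blob(i,im,(336,105))
E
```

```text
s=-0.004 d=0.50mm F=5.4
s=0.000 d=0.69mm F=7.0
s=0.005 d=0.79mm F=8.0
34.8667
blob [348.24444444 114.94444444] [343 110  11  11  90]
blob [348.24444444 114.94444444] [343 110  11  11  90]
blob [336.71962617  97.6635514 ] [326  84  21  24 214]
```

View pics/w7c.png

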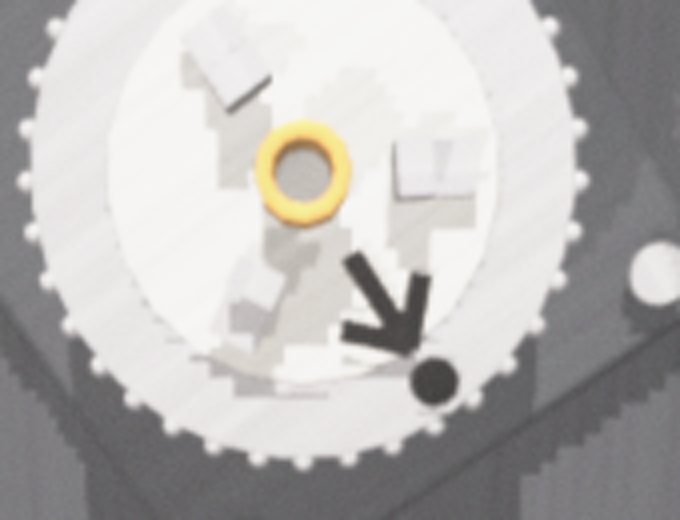

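The stud is at crop (434,381), on the arrow's line (tail (352,258), tip (413,355)). I'll compute how much error is left.

```bash
python3 - <<'E'
from roll import *
i=pickle.load(open("pics/w7.pkl","rb"))
P=lambda u,v:ray(i,240+(u+.5)/4-.5,20+(v+.5)/4-.5,.06)[:2]
A=lambda v:np.arctan2(v[1],v[0])
tail,tip=P(352,258),P(413,355);st=ray(i,348.24,114.94,.06)[:2];ab=ray(i,336.72,97.66,.06)[:2]
for n,q in(("tail",tail),("tip",tip),("stud",st),("arrow",ab)):print(n,A(q-C),np.hypot(*(q-C)))
L=[P(48,205-0)]
print("arrow dir",A(tip-tail), "tail->stud",A(st-tail))
# centre refit from base bolts is not in view: use sleeve-free rim ribs
c=[ray(i,240+u/4,20+v/4,.056)[:2] for u,v in((25,180),(583,180),(303,463),(100,365),(514,365))]
M=np.array([[2*x,2*y,1] for x,y in c]);o=np.linalg.lstsq(M,np.array([x*x+y*y for x,y in c]),rcond=None)[0];print("rim centre",o[:2])
for n,q in(("tip",tip),("stud",st),("arrow",ab)):print(n,A(q-o[:2]))
E
```

```text
tail -0.9784697610972123 0.01439147185508941
tip -0.9780449463451936 0.03404088066060562
stud -0.9597114825534135 0.03999985053269628
arrow -0.9648092407615945 0.025491874911386877
arrow dir -0.9777338067672757 tail->stud -0.9491717007149835
rim centre [0.51115684 0.06664901]
tip -0.9923272041599372
stud -0.9720949374879939
arrow -0.9840300652259022
```

```bash
python3 - <<'E'
from roll import *
print(robot.finish_job(), robot.get_state()["t"])
E
```

```text
the job is handed in; nothing more can be done
the job is handed in; nothing more can be done
```

The job is handed in at about 35 s: the stud is at the arrow for the second time, within about 0.02 rad by the last picture, the sleeve is still standing between the jaws, and the arm is clear.

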